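# Clamp the angle block and hold the cover plate flush on its slope

## Robot

A 6-joint arm with a two-finger parallel gripper is mounted at the origin on the work surface. World frame = base frame: x ahead of the robot, y to its left, z up, the work surface at z = 0. Lengths are in m, angles in rad, forces in N, time in s.
With the tool pointing down it reaches from about 0.325 to 0.775 m from the base axis. Payload 5.5 kg.
Tool frame: the origin (TCP) lies midway between the tips of the shut fingers; the grasp point (between the pads) lies 19 mm behind it; z points along the fingers, y is the line along which they close (so a half turn about z gives the same grasp; the last joint's range is limited). The gripper opens to 88 mm and grips with 3 to 60 N. Pads are 20 mm wide; open, the fingers measure 115 mm over their backs; the gripper's body (75 mm by 178 mm) begins 61 mm behind the grasp point.
Start: joints at [-1.309, 0.091, 1.231, -0, 1.82, -0.057], TCP at [0.188, -0.57, 0.223] pointing down, gripper open.
Joint ranges: [-2.87, 2.87], [-0.86, 2.18], [0.17, 2.46], [-1.51, 4.65], [0.06, 2.69], [-2.65, 2.65]. Speed limits (rad/s): [2.57, 2.57, 3.01, 3.14, 3.14, 3.14].

## Interface

Orientations are given as [roll, pitch, yaw] about the fixed x, y, z axes, in that order (R = Rz(yaw) Ry(pitch) Rx(roll)).
In Python, from rig import env gives the robot as it stands. Calls block until the motion is done:
- env.reach(position, orientation): joint-space move of the TCP to a pose.
- env.move_linear(position, rotation=None, velocity=0.15): straight line of the TCP; rotation=None keeps the orientation; velocity is the mean speed in m/s.
- env.goto_joints(angles): joint-space move.
- env.set_gripper(opening, grasp_force=None): opening from 0.0 (shut) to 1.0 (fully open); grasp_force is the grip in N (None keeps the last); returns when the fingers have stopped.
- env.wait(seconds).
- env.solve_ik(position, orientation): joint angles nearest the present ones, or None.
- env.get_obs(): the state.
- env.grab_frame(name): name is "scene" or "top" or "wrist"; returns the picture (480x640x3 uint8, red, green, blue); there is no depth.
- env.camera_params(name): a dict with "fx", "fy", "cx", "cy" (pixels), "rvec" (rotation vector, rad) and "tvec" (3), from world to camera coordinates, as OpenCV has them. Camera axes: x right, y down, z forward; pixel columns grow to the right and rows downward; lengths in m; the calibration is good to about 2 mm. A picture is of the moment at which its call begins: read the wrist's pose just before it. camera_params takes no time and is no camera call; for the wrist camera it gives the pose at the moment of the call.
A pose or a line that the arm cannot do raises env.MotionError and nothing moves.
- env.sign_off(): hands the job in; it is judged then, once.
Trained networks look in the newest picture that a camera, given by its name, has taken for a name from the list of things; names that differ only in an ending like _2 or _b are one class to them, and where a whole thing is asked for, a point or a joint stands for the part that bears it (a point fixed in the world has none). Each returns a list of dicts, best first, with "p" (0 to 1); they miss things now and then, are a little off and sometimes report something else, mostly with a low value. They report only what shows in the picture. A call takes as long as a camera call. They do not tell look-alikes from the thing itself.
- env.trace(name, camera): "mask" (480x640 bool, what is visible of it).
- env.pinpoint(name, camera): "at" ([x, y, z] in m, in the coordinates of the camera as it stood for that picture, good to about 4 mm: a listed point, or the origin of a listed thing).
The state is a dict: "time_s": time; "qpos": joint angles; "joint_velocities": joint speeds; "joint_torque": joint torques, N m; "ee_pos": TCP position; "tcp_rot": TCP orientation; "contact_force": force on the tool from outside, world axes, zero at the start; "ft_torque": the same for the moment, N m; "finger_gap": opening from 0.0 (shut) to 1.0 (fully open); "grip_force": force on a finger pad.
Only numpy, scipy, OpenCV 4.12 (cv2) and the standard library are available. Lean on these libraries where they do the work, as an engineer would, in place of code of your own. Each camera call takes 0.05 s, during which the arm holds its last target. There are 200 camera calls.

## Task

Pump the hand lever of the blue hydraulic vise with full strokes, letting it spring back up each time, until the jaw has closed and the angle block is gripped tight. Then take the aluminium cover plate by its grab bar, lay it edge to edge on the sloping plywood face of the angle block and press it down lightly so that it sits flush, ready to be drilled. Finish while still holding the plate there by the bar with that light push; leave the other things on the bench where they are.

Things in the scene. Friction and masses are not known exactly. Their poses are not given: they have to be found in the camera images.
- vise: blue hydraulic vise bolted to the bench, 90 mm wide (x), 325 mm long (y), origin at bench height below the bed; jaws close along its own +y. Bed top at z 50 mm, jaw tops below 108 mm, fixed jaw face at y +75 mm. Pump at the -y end (only the lever stands above z 160 mm there); the lever's pivot is at (0, -140, 144) mm in this frame, axis along x.
- lever (a joint): pump lever: 0 rad at rest (leans up 0.61 rad from level towards the vise's -y), grows as it is pushed down, stop at 0.7. A spring lifts it when let go. Push at the grip: 8 to 12 N, jaw free; 12 to 16 N, jaw tight; it always reaches the bottom. A full stroke moves the jaw 9 to 10 mm; nothing moves on its way back. Extra strokes do no harm.
- lever_grip (a point): point on the centre line of the lever's black rubber grip, 175 mm from the pivot. The grip is a straight round bar, 29 mm thick, from 108 to 205 mm from the pivot. It can be pushed down from above with shut fingers.
- jaw: moving jaw, 100 mm wide; origin at bed height in the middle of its front face. Moves along the vise's +y as the lever is pumped; 13 to 22 mm short of the block at the start. Once a full stroke no longer moves it (under 2 mm) the block is tight.
- angle_block: grey adjustable angle block, 90 x 70 x 74 mm, loose on the vise bed close to the fixed jaw; origin under its middle, axes nearly those of the vise, z up. Its hinged leaf is locked at some slope.
- leaf: the leaf of the angle block, a steel plate faced with plywood, 100 x 100 x 14 mm, hinged along its low edge (the vise's -x side). Origin on the hinge; x runs up the slope, y along the hinge, z normal to the face. Locked at 13 to 30 degrees by a stiff joint.
- stage_face (a point): centre of the leaf's bare plywood upper face (100 x 100 mm); x up the slope, y along the hinge (level), z the outward normal. The jaw tops lie at least 25 mm below this face.
- cover: aluminium cover plate 100 x 100 x 6 mm, 0.2 to 0.33 kg, flat on the bench; origin under its centre, z up. A round black grab bar, 16 mm thick, runs along its y, centre line 38 mm above the underside, on two posts 64 mm apart inside. May lie either way round on the face. Gripped lightly (10 N) across the bar, it turns about the bar in the fingers when an edge meets something.
- square: small try square lying flat: dark wooden stock 100 x 26 x 16 mm with a steel blade; origin under its middle. Bystander.
- drill: yellow and black cordless drill, about 200 mm tall, standing on its battery; origin under the battery. Bystander.
- hammer: hammer with wooden handle, 260 mm long, lying flat; origin under its middle. Bystander.
- wrench: steel wrench, 180 mm long, lying flat; origin under its middle. Bystander.
- paste: green jar with yellow cap, 60 mm across, 55 mm tall, standing; origin under it. Bystander.
- bolt_bin: blue open bin of bolts, 160 x 105 x 65 mm; origin under it. Bystander.
- bucket: small white open bucket, 120 mm across, 110 mm tall; origin under it. Bystander.
Things that resemble listed ones, but are neither listed nor needed, are in the scene too. There is more than one size of the cover; the job needs the smaller.

How it is judged:
On the way, in this order (a step that is already met when the one before it is completed fails the run):
1. the lever has been pumped down to the bottom (value of joint lever above 0.6 rad).
2. the lever has come back up (value of joint lever below 0.08 rad).
3. the lever has been pumped down a second time (value of joint lever above 0.6 rad).
4. the jaw grips the angle block tight, with the lever back up (contact force between jaw and angle_block above 20 N and value of joint lever below 0.08 rad), for 0.2 s.
5. the cover plate has been picked up (height (world z) of cover above 0.05 m and contact force between the fingers and cover above 2 N), for 0.2 s.
At the end, for the whole second after the job is handed in: Block clamped by over 20 N and upright (0.05 rad), lever up (under 0.08 rad); cover on the plywood face, centred within 10 mm each way, edges within 0.1 rad, flush (gap under 2.5 mm, planes within 0.04 rad), pressed with 4 to 30 N, still, and gripped by the fingers (over 2 N) (all of step 4 and angle between angle_block's own z axis and vertical below 0.05 rad and x of cover in the frame of stage_face between -0.01 and 0.01 m and y of cover in the frame of stage_face between -0.01 and 0.01 m and z of cover in the frame of stage_face between -0.003 and 0.0025 m and angle between the z axis of cover and the z axis of stage_face, either way round below 0.04 rad and angle between the y axis of cover and the y axis of stage_face, either way round below 0.1 rad and contact force between cover and leaf between 4 and 30 N and contact force between the fingers and cover above 2 N and linear speed of cover below 0.01 m/s); the arm keeps its last pose, push and grip.
It fails at once if another thing on the bench (square, drill, hammer, wrench, jar, bin or bucket) is shifted by more than 30 mm (distance of any of square, drill, hammer, wrench, paste, bolt_bin, bucket from where it was at the start of the episode above 0.03 m).
It also fails if it takes over 66 s, if anything falls off the work surface, if the arm or the gripper's body presses on something with over 40 N, if the wrist force passes 120 N, or if a joint passes its speed limit or range.

## Working session

There is one attempt and no reset: what is moved stays moved. The work goes in short steps, each a Python script; the robot and the scene stay as the last script left them, time stands still between calls to the robot, and variables do not carry over. Pictures are saved under pics/ and viewed, at most 10 in all, crops included, and the job is handed in when it is done.

```bash
ls; mkdir -p pics; cat > h.py <<'E'
import numpy as np, cv2
from scipy.spatial.transform import Rotation as R
from rig import env
def cam(n):
    p=env.camera_params(n); K=np.array([[p['fx'],0,p['cx']],[0,p['fy'],p['cy']],[0,0,1]])
    return K,cv2.Rodrigues(np.array(p['rvec'],float))[0],np.array(p['tvec'],float).ravel()
def shot(n,f=None):
    c=cam(n); im=env.grab_frame(n)
    if f: cv2.imwrite('pics/'+f,im[:,:,::-1])
    return c,im
def find(name,n,c):
    out=[]
    for d in env.pinpoint(name,n):
        a=np.array(d['at']); w=c[1].T@(a-c[2]); u=c[0]@a
        out.append((round(d['p'],2),w.round(4),(u[:2]/u[2]).round(0)))
    return out
def proj(c,w):
    u=c[0]@(c[1]@np.asarray(w,float)+c[2]); return u[:2]/u[2]
def plane(c,uv,z):
    d=c[1].T@np.linalg.inv(c[0])@np.array([uv[0],uv[1],1.]); o=-c[1].T@c[2]
    return o+d*(z-o[2])/d[2]
E
python3 - <<'E'
from h import *
print({k:np.round(v,3) for k,v in env.get_obs().items()})
for n in ('scene','top'):
    c,im=shot(n,n+'0.png')
    for t in ('vise','lever_grip','jaw','angle_block','leaf','stage_face','cover'):
        print(n,t,*find(t,n,c))
E
```

```text
pics
{'time_s': np.float64(0.0), 'qpos': array([-1.309,  0.092,  1.232, -0.   ,  1.82 , -0.057]), 'joint_velocities': array([ 0.001, -0.002, -0.   ,  0.002,  0.001,  0.002]), 'joint_torque': array([ 1.0000e-03, -4.4645e+01, -4.0644e+01,  7.0000e-02,  3.0000e-02,
       -0.0000e+00]), 'ee_pos': array([ 0.188, -0.569,  0.222]), 'tcp_rot': array([-3.14 , -0.   ,  0.319]), 'contact_force': array([0.579, 0.142, 0.219]), 'ft_torque': array([ 0.072,  0.017, -0.011]), 'grip_force': np.float64(0.0), 'finger_gap': np.float64(1.002)}
scene vise (0.64, array([ 5.941e-01,  3.150e-02, -5.000e-04]), array([336., 323.]))
scene lever_grip (0.66, array([ 0.5918, -0.2528,  0.2427]), array([231., 200.]))
scene jaw (0.87, array([0.5922, 0.0143, 0.0503]), array([331., 305.]))
scene angle_block (0.72, array([0.5922, 0.0632, 0.0545]), array([350., 312.]))
scene leaf (0.68, array([0.556 , 0.0677, 0.1275]), array([361., 280.])) (0.51, array([ 0.6726, -0.4229,  0.0037]), array([167., 270.]))
scene stage_face (0.61, array([0.5942, 0.068 , 0.1583]), array([354., 281.]))
scene cover (0.74, array([0.286 , 0.2377, 0.0031]), array([464., 276.])) (0.73, array([ 0.5958,  0.3473, -0.0057]), array([466., 386.])) (0.43, array([ 0.6756, -0.4211,  0.0037]), array([167., 271.]))
top vise (0.6, array([0.5947, 0.0292, 0.002 ]), array([282., 239.]))
top lever_grip (0.93, array([ 0.5962, -0.2561,  0.2451]), array([379., 215.])) (0.71, array([0.5996, 0.0661, 0.1564]), array([265., 226.]))
top jaw (0.71, array([0.5987, 0.0114, 0.0496]), array([287., 234.]))
top angle_block (0.8, array([0.596 , 0.0653, 0.0496]), array([270., 235.])) (0.59, array([ 0.4366,  0.3728, -0.0048]), array([176., 291.]))
top leaf (0.55, array([0.5538, 0.0647, 0.1248]), array([267., 243.]))
top stage_face (0.78, array([0.6005, 0.069 , 0.1562]), array([265., 226.]))
top cover (0.6, array([ 0.5922,  0.3472, -0.0009]), array([185., 243.]))
```

```bash
ls pics
```

```text
scene0.png
top0.png
```

View pics/scene0.png

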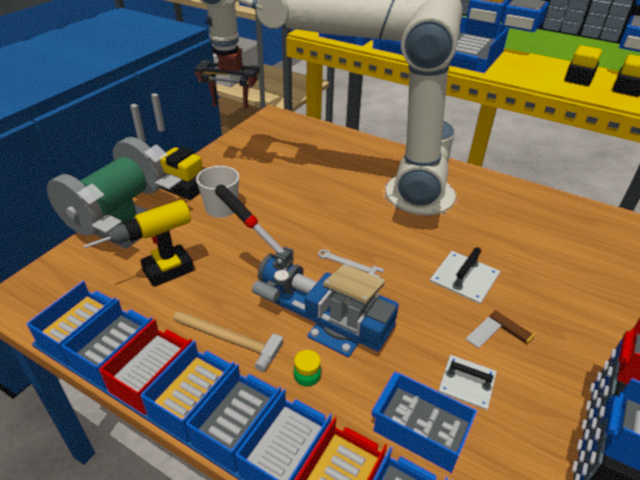

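View pics/top0.png

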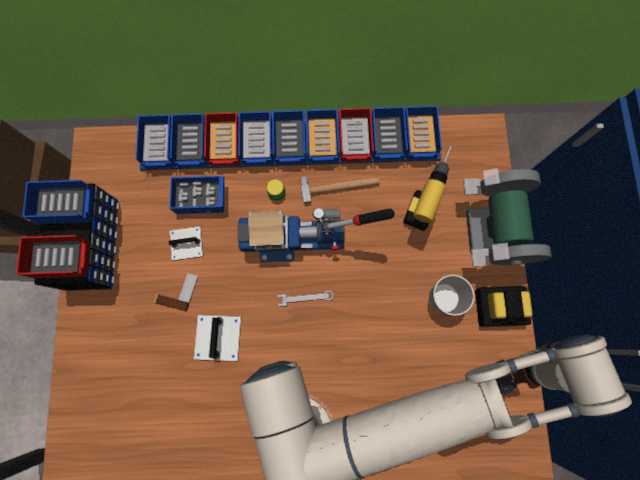

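Scene and top views: the vise is at centre, with its lever running to -y and the grip at scene (231,200) / top (379,215). There are two cover candidates. The one at scene (465,276) / top (217,338) looks larger, and the one at scene (466,386) / top (185,243) looks smaller. The vise and angle block have no rival; the green grinder at scene (120,190) is something else. I'll measure both plates and check with one crop.

```bash
python3 - <<'E'
from h import *
c,im=shot('top')
cv2.imwrite('pics/crop1.png',cv2.resize(im[215:370,150:300],None,fx=3.8,fy=3.8,interpolation=cv2.INTER_CUBIC)[:,:,::-1])
hsv=cv2.cvtColor(im,cv2.COLOR_RGB2HSV)
for (u,v) in ((185,243),(217,338)):
    w=((hsv[:,:,1]<60)&(hsv[:,:,2]>140)).astype(np.uint8)
    m=np.zeros_like(w); m[v-35:v+35,u-35:u+35]=w[v-35:v+35,u-35:u+35]
    pts=np.argwhere(cv2.morphologyEx(m,cv2.MORPH_OPEN,np.ones((2,2),np.uint8)))[:,::-1]
    W=np.array([plane(c,p,0.006)[:2] for p in pts],np.float32)
    print(cv2.minAreaRect(W))
print(find('cover','top',c))
a=np.pi/2
def Rt(al): 
    s,k=np.sin(al),np.cos(al); return np.column_stack([(0,k,-s),(1,0,0),(0,-s,-k)])
for f in (1,-1):
    M=Rt(.26)@np.diag([f,f,1]); e=R.from_matrix(M).as_euler('xyz'); print(f,e,env.solve_ik([.594,-.25,.34],e))
E
```

```text
((0.5551257133483887, 0.33718234300613403), (0.16607648134231567, 0.10090555250644684), 4.996934413909912)
((0.28366413712501526, 0.23423461616039276), (0.1361646205186844, 0.1353754699230194), 85.8603744506836)
[(0.96, array([ 0.587 ,  0.3444, -0.0009]), array([186., 245.])), (0.87, array([ 0.2872,  0.2386, -0.0013]), array([217., 337.]))]
1 [3.14159265 0.26       1.57079633] [-0.31870724  0.18576195  0.93771588 -0.2631704   1.92344389 -0.42180627]
-1 [ 3.14159265 -0.26       -1.57079633] None
```

View pics/crop1.png

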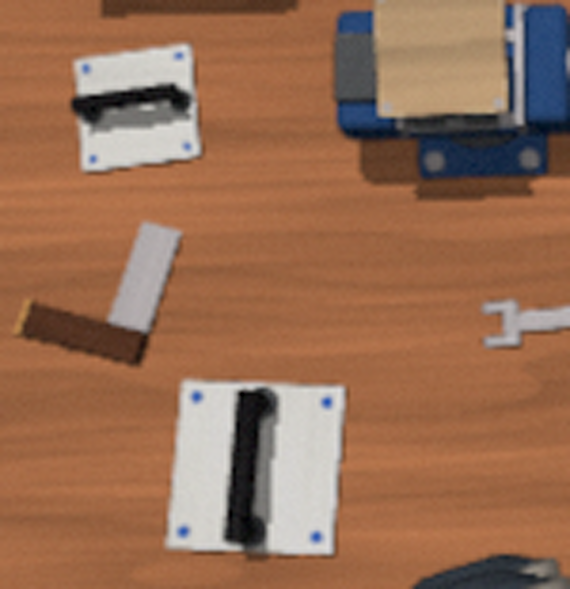

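The crop shows the smaller plate at top (185,243), about 100 mm by mask width, with its bar roughly along world y (about 5° yaw). The larger one is about 136 mm. I'm taking the one near (0.59, 0.347), and moving to the lever now.

```bash
python3 - <<'E'
from h import *
env.reach([.594,-.25,.34],[np.pi,.26,np.pi/2]); env.set_gripper(0.0)
c,im=shot('wrist','w1.png')
o=env.get_obs(); print(o['time_s'],o['ee_pos'],o['contact_force'])
for t in ('lever_grip','vise','jaw'): print(t,find(t,'wrist',c))
m=env.trace('lever_grip','wrist'); print([ (d['p'],d['mask'].sum()) for d in m])
E
```

```text
4.2167 [ 0.59399972 -0.250012    0.33999527] [-0.20207998 -0.93448283 -0.03575051]
lever_grip [(0.86, array([ 0.5979, -0.2536,  0.2461]), array([331., 217.]))]
vise []
jaw []
[(0.97, np.int64(9066))]
```

View pics/w1.png

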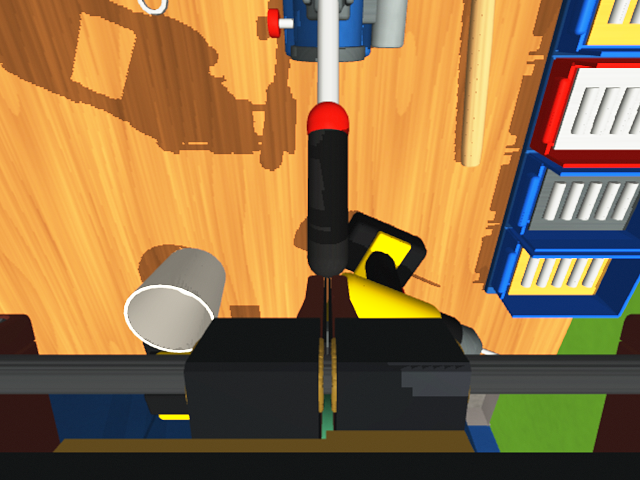

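```bash
cat > pump.py <<'E'
from h import *
import sys
E=[np.pi,.26,np.pi/2]; P=np.array([.596,-.111,.144])
def tip(q,h=.0145,r=.17):
    a=.61-q; return P+r*np.array([0,-np.cos(a),np.sin(a)])+h*np.array([0,np.sin(a),np.cos(a)])
env.move_linear(tip(-.08)+[0,0,.01],E,.15)
for i in range(int(sys.argv[1])):
    env.move_linear(tip(.35),None,.15); f1=env.get_obs()['contact_force']
    env.move_linear(tip(.62),None,.12)
    for q in np.arange(.65,.80,.025):
        f0=env.get_obs()['contact_force']
        env.move_linear(tip(q),None,.06); f=env.get_obs()['contact_force']
        if f[2]>26: break
    o=env.get_obs(); print('stroke',i,'mid',f1.round(1),'pre',f0.round(1),'end',f.round(1),'q',round(q,3),o['ee_pos'].round(4),round(o['time_s'],2))
    env.move_linear(tip(.35),None,.2); env.move_linear(tip(-.08)+[0,0,.01],None,.2); 
E
python3 pump.py 1; python3 - <<'E'
from h import *
env.wait(.2)
c,im=shot('scene')
for n in ('scene','top'):
    c,im=shot(n)
    for t in ('lever_grip','jaw','angle_block','stage_face'): print(n,t,find(t,n,c))
E
```

```text
stroke 0 mid [ 1.3 -0.8  4.6] pre [-4.2  2.3 25.1] end [-9.8  4.1 37. ] q 0.775 [ 0.5983 -0.2835  0.1437] 7.75
scene lever_grip [(0.93, array([ 0.5904, -0.2513,  0.2426]), array([232., 200.])), (0.19, array([0.753 , 0.0482, 0.0015]), array([307., 374.]))]
scene jaw [(0.57, array([0.5928, 0.0195, 0.0531]), array([333., 305.]))]
scene angle_block [(0.96, array([0.593 , 0.0631, 0.0539]), array([350., 312.]))]
scene stage_face [(0.92, array([0.5897, 0.064 , 0.158 ]), array([354., 279.])), (0.28, array([ 0.594 , -0.2509,  0.2405]), array([231., 202.]))]
top lever_grip [(0.92, array([ 0.5956, -0.2564,  0.2461]), array([379., 215.])), (0.23, array([0.5987, 0.0199, 0.0475]), array([284., 234.]))]
top jaw [(0.55, array([0.5977, 0.0207, 0.0506]), array([284., 234.]))]
top angle_block [(0.72, array([0.5942, 0.0635, 0.0482]), array([270., 236.])), (0.4, array([0.5952, 0.0215, 0.0453]), array([284., 235.]))]
top stage_face [(0.77, array([0.5981, 0.069 , 0.1538]), array([265., 227.])), (0.75, array([ 6.721e-01, -4.173e-01,  2.000e-04]), array([417., 211.])), (0.27, array([ 0.4368,  0.3707, -0.0049]), array([177., 291.]))]
```

```bash
sed -i 's/\.596,-\.111/.598,-.111/; s/>26/>21/' pump.py; python3 pump.py 3; python3 - <<'E'
from h import *
env.wait(.1)
for n in ('scene','top'):
    c,im=shot(n)
    for t in ('lever_grip','jaw','angle_block','stage_face'): print(n,t,find(t,n,c)[:1])
E
```

```text
stroke 0 mid [ 1.6 -0.2  4.8] pre [-0.5  2.1 16.4] end [-5.3  5.1 27. ] q 0.75 [ 0.5996 -0.2824  0.1438] 12.29
stroke 1 mid [1.7 2.4 6.8] pre [ 0.2  4.3 13.3] end [-4.   6.5 23.2] q 0.725 [ 0.599  -0.2823  0.1442] 15.57
stroke 2 mid [0.5 4.7 9.4] pre [ 0.3  3.2 13.1] end [-3.   5.6 22.5] q 0.725 [ 0.5991 -0.2824  0.1441] 18.82
scene lever_grip [(0.63, array([ 0.5904, -0.2532,  0.2371]), array([232., 202.]))]
scene jaw [(0.93, array([0.5932, 0.0337, 0.0533]), array([338., 307.]))]
scene angle_block [(0.69, array([0.5922, 0.0628, 0.0541]), array([350., 312.]))]
scene stage_face [(0.72, array([0.5929, 0.0683, 0.1544]), array([355., 282.]))]
top lever_grip [(0.64, array([ 0.5969, -0.256 ,  0.2454]), array([379., 215.]))]
top jaw [(0.85, array([0.5961, 0.0315, 0.0467]), array([281., 235.]))]
top angle_block [(0.81, array([0.5965, 0.0658, 0.049 ]), array([270., 235.]))]
top stage_face [(0.96, array([0.5957, 0.0711, 0.1581]), array([264., 227.]))]
```

```bash
python3 pump.py 1; python3 - <<'E'
from h import *
K,Rc,t=cam('wrist'); o=env.get_obs(); M=R.from_euler('xyz',o['tcp_rot']).as_matrix()
print('cam in tool',M.T@(-Rc.T@t-o['ee_pos']),'axis',M.T@Rc[2])
env.move_linear([.598,-.2,.36],[np.pi,0,np.pi/2],.25)
env.reach([.590,-.03,.33],[np.pi,0,np.pi/2])
c,im=shot('wrist','w2.png')
for n in ('stage_face','leaf','angle_block','jaw'): print(n,find(n,'wrist',c))
d=env.trace('leaf','wrist'); np.save('leafmask.npy',d[0]['mask']); np.savez('w2c.npz',K=c[0],R=c[1],t=c[2])
print([(x['p'],x['mask'].sum()) for x in d])
cn=cv2.approxPolyDP(max(cv2.findContours(d[0]['mask'].astype(np.uint8),0,2)[0],key=cv2.contourArea),8,True); print(cn.tolist())
print(env.get_obs()['time_s'])
E
```

```text
stroke 0 mid [0.9 3.6 9.1] pre [-0.8  2.5 15.4] end [-3.4  5.4 25.4] q 0.75 [ 0.6005 -0.2827  0.1435] 23.17
cam in tool [ 0.07330215  0.00077701 -0.16163291] axis [-2.65704748e-01  8.84929065e-04  9.64054046e-01]
stage_face [(0.85, array([0.5926, 0.0704, 0.1554]), array([329., 107.]))]
leaf [(0.71, array([0.5548, 0.0721, 0.1279]), array([289., 107.]))]
angle_block [(0.62, array([0.5933, 0.0706, 0.0472]), array([329., 115.])), (0.58, array([0.7594, 0.0509, 0.002 ]), array([459., 133.]))]
jaw [(0.58, array([ 0.7642, -0.165 ,  0.0012]), array([447., 289.]))]
[(0.63, np.int64(14105))]
[[[394, 40]], [[277, 46]], [[283, 164]], [[389, 164]]]
25.7583
```

View pics/w2.png

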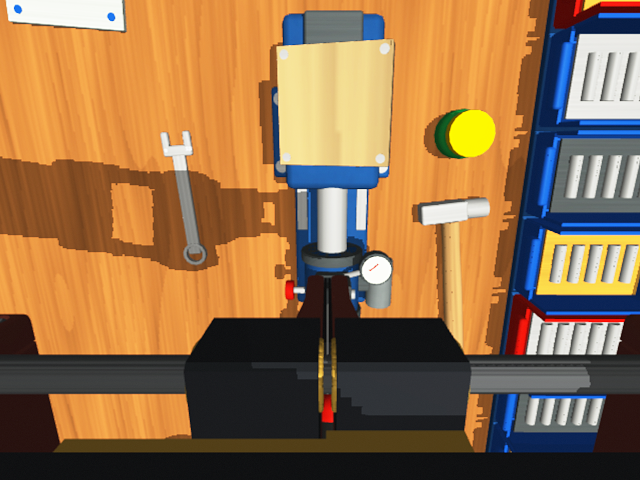

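```bash
cat > fit.py <<'E'
from h import *
from scipy.optimize import least_squares
def corners(mask):
    """quad corners by line fits to mask hull sides"""
    m=cv2.morphologyEx(mask.astype(np.uint8),cv2.MORPH_OPEN,np.ones((5,5),np.uint8))
    cnt=max(cv2.findContours(m,0,cv2.CHAIN_APPROX_NONE)[0],key=cv2.contourArea)
    hull=cv2.convexHull(cnt); q=None
    for e in np.arange(3,40,1.):
        q=cv2.approxPolyDP(hull,e,True)[:,0].astype(float)
        if len(q)==4: break
    pts=cnt[:,0].astype(float); L=[]
    for i in range(4):
        a,b=q[i],q[(i+1)%4]; d=(b-a)/np.linalg.norm(b-a); s=(pts-a)@d; n=abs((pts-a)@[-d[1],d[0]])
        k=(n<4)&(s>.1*np.linalg.norm(b-a))&(s<.9*np.linalg.norm(b-a))
        vx,vy,x,y=cv2.fitLine(pts[k].astype(np.float32),cv2.DIST_HUBER,0,.01,.01).ravel(); L.append(np.cross([x,y,1],[x+vx,y+vy,1]))
    C=np.array([np.cross(L[i-1],L[i]) for i in range(4)]); return C[:,:2]/C[:,2:]
sq=np.array([[-1,-1,0],[-1,1,0],[1,1,0],[1,-1,0]])*.05
def pose(p): # x,y,z,yaw,slope(up +x)
    return R.from_euler('ZY',[p[3],-p[4]]),np.array(p[:3])
def match(c,C,p):
    r,t=pose(p); P=np.array([proj(c,w) for w in r.apply(sq)+t])
    i=[np.argmin(np.linalg.norm(C-u,axis=1)) for u in P]; return C[i]
def fit(views,p0,free):
    M=[(c,match(c,C,p0)) for c,C in views]
    def res(x):
        p=np.array(p0,float); p[free]=x; r,t=pose(p); W=r.apply(sq)+t
        return np.concatenate([(np.array([proj(c,w) for w in W])-m).ravel() for c,m in M])
    s=least_squares(res,np.array(p0)[free],x_scale=[.01,.01,.01,.1,.1][:len(free)] if len(free)==5 else 1.); p=np.array(p0,float); p[free]=s.x
    return p,s.fun.round(1)
E
python3 - <<'E'
from fit import *
v=np.load('w2c.npz'); c2=(v['K'],v['R'],v['t'].ravel()); C2=corners(np.load('leafmask.npy')); print(C2.round(1).tolist())
E0=[np.pi,0,np.pi/2]
env.reach([.592,.05,.36],E0); c3,im=shot('wrist','w3.png'); print(find('stage_face','wrist',c3))
d=env.trace('leaf','wrist'); C3=corners(d[0]['mask']); print(C3.round(1).tolist())
for vs in ([(c2,C2)],[(c3,C3)],[(c2,C2),(c3,C3)]):
    print(fit(vs,[.596,.069,.156,0,.35],[0,1,2,3,4]))
env.reach([.588,.31,.24],E0); c4,im=shot('wrist','w4.png'); print(find('cover','wrist',c4))
d=env.trace('cover','wrist'); print([(x['p'],x['mask'].sum()) for x in d])
np.savez('w4c.npz',K=c4[0],R=c4[1],t=c4[2],m=d[0]['mask'])
C4=corners(d[0]['mask']); print(C4.round(1).tolist()); print(fit([(c4,C4)],[.59,.346,.006,.08,0],[0,1,3]))
print(env.get_obs()['time_s'])
E
```

```text
[[395.2, 38.2], [389.0, 165.4], [280.8, 163.6], [277.0, 45.9]]
[(0.81, array([0.5952, 0.0734, 0.1542]), array([329., 192.])), (0.73, array([0.5935, 0.0678, 0.0473]), array([327., 185.]))]
[[282.5, 142.3], [381.7, 145.0], [377.5, 245.1], [284.3, 238.2]]
(array([5.96224333e-01, 7.11580716e-02, 1.53924373e-01, 6.56113134e-05,
       2.35201953e-01]), array([ 0.2,  0.2,  0.2, -0.5, -0.4,  0.1,  0.1,  0.2]))
(array([ 0.59674419,  0.07039179,  0.15043406, -0.01285657,  0.22094613]), array([-0. ,  0.1,  0.1,  0.5,  0.5, -0.5, -0.6, -0. ]))
(array([ 0.59631199,  0.07103369,  0.15379143, -0.00480663,  0.24678862]), array([ 0.3,  0. ,  0.8, -0.4, -0.1,  0.5, -0.2,  0.6,  0. ,  0.4, -0.7,
        0.2,  0. , -1.6, -0.3,  0.2]))
[(0.86, array([ 0.2842,  0.2437, -0.0027]), array([ 65., 263.])), (0.62, array([0.6012, 0.0293, 0.0015]), array([336., 418.])), (0.59, array([ 5.917e-01,  3.431e-01, -1.000e-04]), array([328., 177.]))]
[(0.8, np.int64(13847)), (0.56, np.int64(8811))]
[[-2.8, 206.2], [121.1, 213.5], [129.7, 326.5], [11.0, 316.6]]
(array([0.36288547, 0.29763683, 0.006     , 0.14384377, 0.        ]), array([-29. ,  54.3, -58.2, -32.5,  32.2, -46.2,  55.9,  42.3]))
27.6
```

View pics/w4.png

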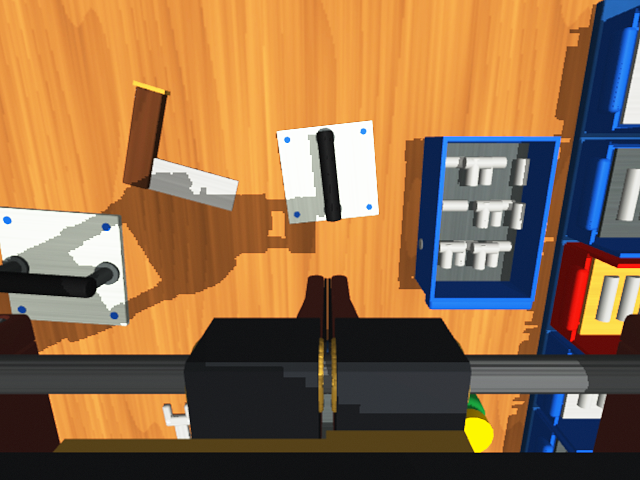

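View pics/w3.png

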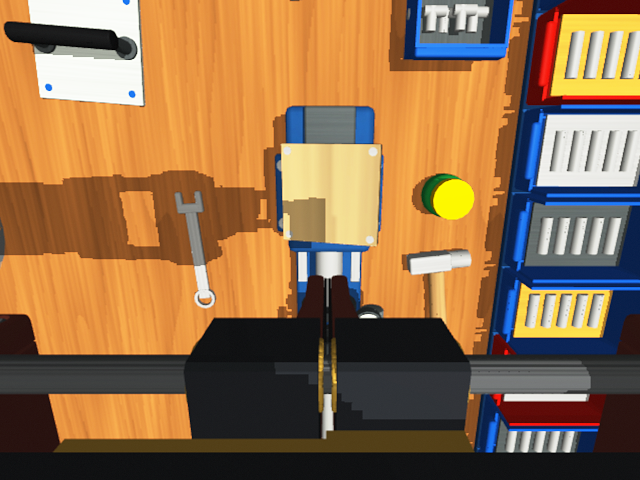

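w4: the small cover is at about (328,177), with the bar from (323,133) to (333,215); the larger plate at left (65,263) is not wanted. w3: the plywood face is a clean quad centred at (331,192), and the jaw is against the block. Next I fit the small cover and pick it up.

```bash
python3 - <<'E'
from fit import *
env_c,im=shot('wrist')
d=env.trace('cover','wrist'); c=env_c; best=None
for x in d:
    vv=np.argwhere(x['mask']).mean(0)
    if abs(vv[1]-328)<40: best=x['mask']
C=corners(best); print(C.round(1).tolist())
p,e=fit([(c,C)],[.591,.345,.006,.12,0],[0,1,3]); print(p,e); print([f for f in find('cover','wrist',c)])
assert abs(e).max()<4
E=[np.pi,0,np.pi/2+p[3]]; xy=p[:2]
env.set_gripper(.55)
env.reach([*xy,.09],E); env.move_linear([*xy,.020],None,.12)
env.set_gripper(0.0,10); o=env.get_obs(); print(o['finger_gap'],o['grip_force'],o['contact_force'],o['ee_pos'])
env.move_linear([*xy,.15],None,.15); env.wait(.3)
o=env.get_obs(); print(o['finger_gap'],o['grip_force'],o['contact_force'],o['time_s'])
np.save('p.npy',p)
th=.24; s,k=np.sin(th),np.cos(th)
M=np.column_stack([(0,1,0),(k,0,s),(s,0,-k)]); e=R.from_matrix(M).as_euler('xyz'); print(e)
S=np.array([.596,.071,.155]); n=np.array([-s,0,k]); print(env.solve_ik(S+.019*n,e),env.solve_ik(S+.1*n,e))
E
```

```text
[[371.2, 120.1], [378.2, 213.8], [289.7, 222.5], [276.9, 130.7]]
[0.5926817  0.34745541 0.006      0.10416427 0.        ] [-0.7  1.1 -0.7 -0.5  0.9 -0.6  0.6  0.3]
[(0.97, array([ 2.857e-01,  2.392e-01, -1.000e-04]), array([ 66., 268.])), (0.83, array([0.5915, 0.3442, 0.0021]), array([328., 176.]))]
0.180607836612309 10.000191628932953 [-2.91319315  0.5132594   2.85951223] [0.59241966 0.34754786 0.02033582]
0.17772944996482273 9.999783486127853 [ 0.54731111  0.1421146  -3.90157373] 31.95
[2.90159265 0.         1.57079633]
[ 0.07246799 -0.14664541  1.56861269 -0.01728242  1.48024492  0.07196083] [ 0.07529517 -0.18784218  1.4662067  -0.01790713  1.62387393  0.07219474]
```

```bash
cat > place.py <<'E'
from fit import *
th=.24; s,k=np.sin(th),np.cos(th); n=np.array([-s,0,k]); S=np.array([.596,.071,.155])
E=R.from_matrix(np.column_stack([(0,1,0),(k,0,s),(s,0,-k)])).as_euler('xyz')
E
python3 - <<'E'
from place import *
env.move_linear([*np.load('p.npy')[:2],.30],None,.2)
env.reach(S+.019*n+.06*n,E)
env.move_linear(S+.019*n+.02*n,None,.1); env.wait(.3)
b=env.get_obs()['contact_force']; np.save('b.npy',b)
print(b)
for h in np.arange(.014,-.012,-.002):
    env.move_linear(S+(.019+h)*n,None,.03); env.wait(.05)
    f=env.get_obs()['contact_force']-b; print(round(h,3),f.round(1),round(f@n,1))
    if f@n>9: break
env.wait(.3); o=env.get_obs(); f=o['contact_force']-b
print(f,f@n,o['ft_torque'],o['ee_pos'],o['finger_gap'],o['grip_force'],o['time_s'])
c,im=shot('wrist','w5.png'); print(find('cover','wrist',c),find('stage_face','wrist',c))
c,im=shot('scene'); print(find('cover','scene',c),find('leaf','scene',c),find('lever_grip','scene',c))
a=cv2.resize(im[220:380,240:440],None,fx=3,fy=3,interpolation=cv2.INTER_CUBIC); 
cv2.imwrite('pics/s5.png',a[:,:,::-1])
E
```

```text
[-0.09700979  0.28806926 -2.86674896]
0.014 [ 0.1 -0.2 -0.7] -0.7
0.012 [ 0.5 -0.4 -0.3] -0.4
0.01 [-0.1  0.2  0.4] 0.4
0.008 [ 0.1 -0.3  0.3] 0.3
0.006 [-0.5 -0.1 -0.5] -0.4
0.004 [-0.4  0.3  0.7] 0.7
0.002 [-5.2 -0.3  7.8] 8.8
0.0 [-8.6 -0.1 11. ] 12.7
[-8.87590255 -0.66274072 11.10036587] 12.892032248394285 [-0.07597207  1.09851752 -0.00308214] [0.59125519 0.07106014 0.1758378 ] 0.1787064910683342 10.000568479299545 37.6
[(0.93, array([0.5952, 0.0675, 0.1604]), array([326., 292.]))] []
[(0.91, array([0.6023, 0.0702, 0.1527]), array([354., 285.])), (0.75, array([ 0.3988, -0.0395,  0.0007]), array([349., 263.])), (0.59, array([ 0.2866,  0.2401, -0.0031]), array([465., 278.]))] [] [(0.68, array([ 0.5933, -0.254 ,  0.2396]), array([231., 202.]))]
```

View pics/s5.png

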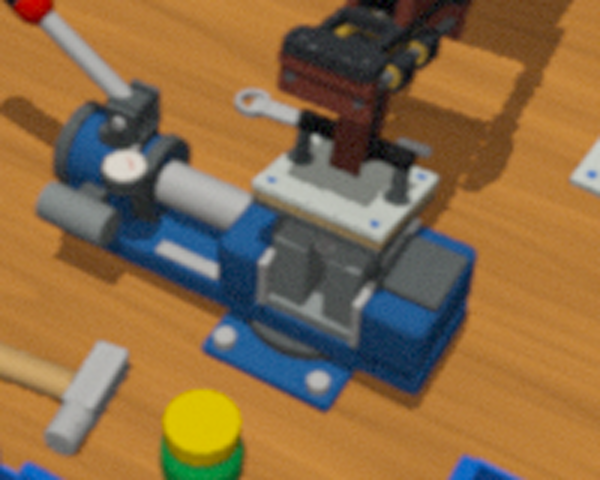

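View pics/w5.png

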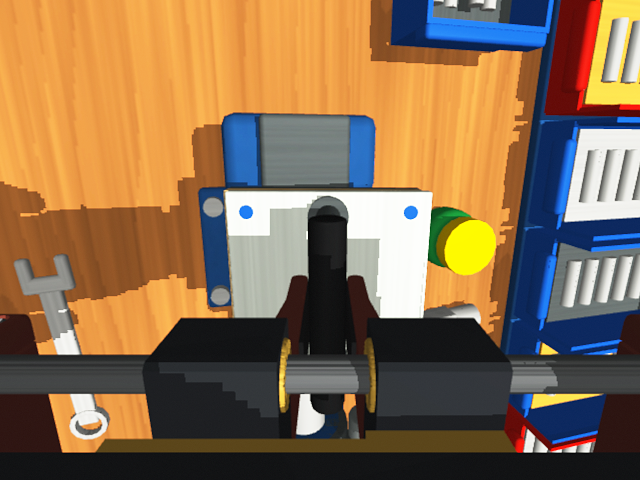

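The plate is on the face with a normal force of about 13 N, but the tangential force is high (-6 N), which suggests the slope is steeper than 0.24. I'll refine the slope offline from the saved, crisper w2/w3 images, then check the plate.

```bash
python3 - <<'E'
from fit import *
K,Rc,t=cam('wrist'); o=env.get_obs(); M=R.from_euler('xyz',o['tcp_rot']).as_matrix()
ct=M.T@(-Rc.T@t-o['ee_pos']); Rt=Rc@M          # cam pos in tool, tool->cam rot
M0=R.from_euler('xyz',[np.pi,0,np.pi/2]).as_matrix()
def camat(p): Rw=Rt@M0.T; return (K,Rw,-Rw@(np.array(p)+M0@ct))
v=np.load('w2c.npz'); c2=(v['K'],v['R'],v['t'].ravel()); c3=camat([.592,.05,.36])
print('chk',camat([.59,-.03,.33])[2]-c2[2])
vs=[]
for f,c,q in (('w2.png',c2,[[278,46],[394,39],[389,166],[280,165]]),('w3.png',c3,[[282,142],[382,145],[377,245],[281,239]])):
    im=cv2.imread('pics/'+f); q=np.array(q,np.float32); m=np.full(im.shape[:2],cv2.GC_BGD,np.uint8)
    ctr=q.mean(0)
    cv2.fillConvexPoly(m,((q-ctr)*1.14+ctr).astype(int),cv2.GC_PR_BGD); cv2.fillConvexPoly(m,q.astype(int),cv2.GC_PR_FGD); cv2.fillConvexPoly(m,((q-ctr)*.85+ctr).astype(int),cv2.GC_FGD)
    cv2.grabCut(im,m,None,np.zeros((1,65)),np.zeros((1,65)),5,cv2.GC_INIT_WITH_MASK)
    C=corners((m==1)|(m==3)); print(f,C.round(1).tolist()); vs.append((c,C+0.0))
for x in (vs[:1],vs[1:],vs):
    for th in (None,.24,.30,.36):
        p,e=fit(x,[.596,.071,.155,0,th or .3],[0,1,2,3]+([4] if th is None else [])); print(p.round(4),'rms',np.sqrt((e**2).mean()).round(2))
E
```

```text
chk [-0.00044812  0.00104319  0.00023757]
w2.png [[393.1, 38.8], [387.3, 165.4], [280.0, 163.6], [276.3, 46.1]]
w3.png [[380.6, 144.0], [375.9, 246.1], [283.7, 238.5], [280.6, 144.0]]
[ 0.5951  0.0712  0.1518 -0.0008  0.2398] rms 0.07
[ 0.5951  0.0712  0.1519 -0.0008  0.24  ] rms 0.07
[ 0.5946  0.071   0.1539 -0.0041  0.3   ] rms 0.65
[ 0.5942  0.0707  0.1563 -0.0073  0.36  ] rms 1.4
[ 0.5945  0.0697  0.1522 -0.0043  0.2577] rms 0.36
[ 0.5946  0.0696  0.1515 -0.0055  0.24  ] rms 0.36
[ 0.5943  0.07    0.1541 -0.0016  0.3   ] rms 0.53
[0.594  0.0704 0.1572 0.0022 0.36  ] rms 1.06
[ 0.5947  0.0706  0.1541 -0.0028  0.2648] rms 0.57
[ 0.5949  0.0706  0.1534 -0.0027  0.24  ] rms 0.62
[ 0.5945  0.0706  0.155  -0.003   0.3   ] rms 0.7
[ 0.5941  0.0705  0.1569 -0.0034  0.36  ] rms 1.28
```

The refined slope is 0.24–0.26 with the face centre at about (0.595, 0.0706, 0.1545), so the placement matches. The force and moment balance about the bar also only works if the plate is flush. I'll ease the upslope strain slightly, recheck and hand in.

```bash
python3 - <<'E'
from place import *
b=np.load('b.npy'); t=np.array([k,0,s])
def rd(): 
    o=env.get_obs(); f=o['contact_force']-b; print('N',round(f@n,1),'T',round(f@t,1),'y',round(f[1],1),o['ee_pos'].round(4),round(o['grip_force'],1),round(o['time_s'],1)); return f@n,f@t
rd()
for d in (.0008,.0016,.0024,.0032):
    env.move_linear(S+.019*n-d*t,None,.02); env.wait(.2); N,T=rd()
    if T>-3: break
env.wait(.5); rd()
for q in ('scene','top'):
    c,im=shot(q); print(q,find('cover',q,c)[:2],find('lever_grip',q,c)[:1],find('jaw',q,c)[:1])
c,im=shot('wrist'); print(find('cover','wrist',c)[:1])
E
```

```text
N 13.3 T -5.9 y -0.1 [0.5913 0.0711 0.1759] 10.0 38.0
N 11.8 T -2.3 y 0.3 [0.5913 0.0711 0.1759] 10.0 38.4
N 11.2 T -2.1 y -0.4 [0.5912 0.0711 0.1759] 10.0 38.9
scene [(0.82, array([0.2852, 0.239 , 0.0013]), array([465., 277.])), (0.76, array([0.6003, 0.0708, 0.1541]), array([354., 284.]))] [(0.87, array([ 0.5935, -0.2567,  0.2423]), array([229., 200.]))] [(0.63, array([0.5954, 0.0332, 0.0545]), array([338., 308.]))]
top [(0.8, array([0.2888, 0.2399, 0.0005]), array([217., 337.])), (0.58, array([0.5965, 0.0702, 0.159 ]), array([264., 227.]))] [(0.72, array([ 0.5969, -0.2541,  0.2454]), array([379., 215.]))] [(0.91, array([0.5962, 0.0319, 0.0503]), array([280., 235.]))]
[(0.55, array([0.5946, 0.0676, 0.1558]), array([323., 289.]))]
```

```bash
python3 -c "
from rig import env
print(env.sign_off())"
```

```text
the job is handed in; nothing more can be done
None
```

I pumped the vise with five full strokes until the jaw stopped moving. The small cover plate is on the plywood face, held by its bar with about 11 N of push; the job is handed in at about 39 s, but no verdict was returned, and flushness was inferred from forces and camera fits rather than measured directly.

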